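# Unclip the slim relay module from the mounting rail

### The arm

A 6-joint arm with a two-finger parallel gripper is mounted at the origin on a cart in front of the work surface, level with it; the furniture and walls round the work are solid. World frame = base frame: x ahead of the robot, y to its left, z up, the work surface at z = 0. Lengths are in mm, angles in degrees, forces in N, time in s.
With the tool pointing down it reaches from about 275 to 975 mm from the base axis. Payload 8.4 kg.
Tool frame: the origin (TCP) lies between the finger pads; the fingertips stand 22 mm ahead of it and the grasp point (between the pads) lies 3 mm ahead of it; z points along the fingers, y is the line along which they close (so a half turn about z gives the same grasp; the last joint's range is limited). The gripper opens to 92 mm and grips with 3 to 60 N. Pads are 20 mm wide; open, the fingers measure 128 mm over their backs; the gripper's body (75 mm by 189 mm) begins 69 mm behind the grasp point.
Start: joints at [-65.226, 20.225, 93.587, -0, 66.188, -0.138], TCP at [263.267, -566.85, 236.583] pointing down, gripper open.
Joint ranges: [-150.9, 150.9], [-52.94, 120.26], [3.33, 152.33], [-74.26, 254.26], [0, 154.13], [-172.89, 172.89]. Speed limits (degrees/s): [127.2, 127.2, 159.86, 180, 180, 180].

### API

Orientations are given as [roll, pitch, yaw] about the fixed x, y, z axes, in that order (R = Rz(yaw) Ry(pitch) Rx(roll)).
In Python, from cell import env, grip, solver, eyes gives the robot as it stands. The module is installed in compiled form; this text tells all that it offers. Calls block until the motion is done:
- env.move_ptp(position, orientation): joint-space move of the TCP to a pose.
- env.servo_line(position, velocity=150, ori=None, guard=None): straight line of the TCP; ori=None keeps the orientation; velocity is the mean speed in mm/s. With guard (N) it stops when the force on the tool has changed by that much, and returns True; else False.
- env.set_joints(angles): joint-space move.
- grip(opening, strength=None): finger opening in mm; strength is the grip in N (None keeps the last); returns when the fingers have stopped.
- env.pause(seconds).
- solver.ik(position, orientation): joint angles nearest the present ones, or None.
- eyes.get_image(name): name is "side" or "top"; returns the picture (480x640x3 uint8, red, green, blue); there is no depth.
- eyes.calibration(name): a dict with "fx", "fy", "cx", "cy" (pixels), "dist" ([k1, k2, p1, p2, k3] as OpenCV has them; the pictures are not rectified), "cam_to_world" (4x4, takes a point from camera to world coordinates). Camera axes: x right, y up, looking along -z (the intrinsics and any distortion apply to the point x, -y, -z); pixel columns grow to the right and rows downward; lengths in mm; the calibration is good to about 2 mm. A picture is of the moment at which its call begins. calibration takes no time and is no camera call.
A pose or a line that the arm cannot do raises env.Unreachable and nothing moves.
- env.close_job(): hands the job in; it is judged then, once.
Readings, each from a call of its own:
- env.current_time(): time.
- env.current_qpos(): joint angles.
- env.current_joint_velocities(): joint speeds.
- env.current_effort(): joint torques, N m.
- env.current_tool_pos(): TCP position.
- env.current_orientation(): TCP orientation.
- env.current_force(): force on the tool from outside, world axes, zero at the start.
- env.current_torque(): the same for the moment, N m.
- env.current_grip_width(): finger opening in mm.
- env.current_grasp_force(): force on a finger pad.
Only numpy, scipy, OpenCV 4.12 (cv2) and the standard library are available. Lean on these libraries where they do the work, as an engineer would, in place of code of your own. Each camera call takes 0.05 s, during which the arm holds its last target. There are 200 camera calls.

### The job

Take the slim relay module off the mounting rail: it hooks under the rail's edge on the robot's side and a sprung catch holds it under the far edge, so tip its far end up until the catch lets go, draw it off the hook and lift it clear. Set it down in the cream tray standing upright on its narrow back (the way round it sat on the rail), let go once it stands, and leave the other two modules clipped where they are.

Things in the scene. Friction and masses are not known exactly. Their poses are not given: they have to be found in the camera images.
- slim_module: the part to take off: slim relay module, tallest and thinnest of the three on the rail; light grey plastic, 22.5 mm thick (y), 98 long (x), 105 high (z), 0.2 kg. Origin: centre of its underside (narrow back); x across the rail towards the catch, z up. It sits on the rail with z = 11 mm; lower feet hang beside the rail. Off the rail it stands on these feet (x -27 to +44 mm), z = 0 on the surface
- grip (a point): on the slim module's mid-plane, 80 mm above its underside, x = 0: between its flat sides, a good height to grip across the 22.5 mm. The sides are flat from 11 to 73 mm over the whole length and from 73 to 105 mm over the middle 70 mm (top block)
- hook (a point): where the slim module pivots: its fixed hook, 17.5 mm to the -x (robot's) side of its middle, 9 mm above its underside, reaching 3 mm under the rail's edge. Once the far end is up, the hook comes free by drawing the module 4 mm or more towards -x. The module can tip about 20 degrees before its back meets the plate
- catch (a point): the slim module's sprung catch under the rail's far edge, 17.5 mm to the +x side of its middle, 9 mm above its underside: a spring-loaded nose with a 55 degree slope. Raising this end about 5 mm (tipping some 9 degrees about the hook) with about 10 N forces it open. A black tab of the catch reaches 57 mm from the middle at the bottom of the +x end
- contactor: bystander: contactor on the same rail, 45 mm thick (y), 82 long (x), 80 high, grey with a dark block on top. Origin: centre of its underside, axes as for the slim module. Clipped on in the same way; it must stay there
- power_unit: bystander: power unit on the same rail, 54 mm thick (y), 90 long (x), 92 high, vented metal case. Origin: centre of its underside, axes as for the slim module. Clipped on in the same way; it must stay there
- plate: steel mounting plate fixed on the bench, 200 (x) by 330 mm (y), 3 thick. Origin: centre of its underside, z up. The top-hat rail runs along y over x = 0: 300 mm long, edges at x = -17.5 and +17.5 mm, top 18 mm above the bench, edges 2 mm thick. Hooks at -x (robot's side), catches at +x. Wiring duct, 43 mm high, at x = 69 to 97 mm. Modules at about y = -0.1, 0, +0.1 m in any order
- tray: shallow cream tray lying loose on the bench, 300 (x) by 200 mm (y), open on top, walls 3 mm thick and 42 mm high, floor 3 mm above its underside. Origin: centre of its underside; z up
- carton: bystander: small carton, 70 by 45 by 30 mm high, lying in the tray near one corner. Origin: centre of its underside

How it is judged:
By the outcome, as a careful person would: the job done as asked, in the order asked, and still so for the second after the job is handed in, with the robot touching nothing.
It also fails if it takes over 40 s, if anything falls off the work surface, if the arm or the gripper's body presses on something with over 40 N, if the wrist force passes 120 N, or if a joint passes its speed limit or range.

## Working session

There is one attempt and no reset: what is moved stays moved. The work goes in short steps, each a Python script; the robot and the scene stay as the last script left them, time stands still between calls to the robot, and variables do not carry over. Pictures are saved under pics/ and viewed, at most 10 in all, crops included, and the job is handed in when it is done.

```bash
mkdir -p pics; cat > h.py <<'E'
import numpy as np, cv2
from cell import env, grip, solver, eyes
def save(n,f):
    im=eyes.get_image(n); cv2.imwrite('pics/'+f,im[:,:,::-1]); return im
def ray(n,uv):
    c=eyes.calibration(n); K=np.array([[c['fx'],0,c['cx']],[0,c['fy'],c['cy']],[0,0,1.]])
    p=cv2.undistortPoints(np.array(uv,float).reshape(-1,1,2),K,np.array(c['dist'],float)).reshape(-1,2)
    M=np.array(c['cam_to_world']); d=np.c_[p[:,0],-p[:,1],-np.ones(len(p))]@M[:3,:3].T
    return M[:3,3],d
def onz(n,uv,z):
    o,d=ray(n,uv); return o+d*((z-o[2])/d[:,2])[:,None]
def proj(n,P):
    c=eyes.calibration(n); K=np.array([[c['fx'],0,c['cx']],[0,c['fy'],c['cy']],[0,0,1.]])
    M=np.array(c['cam_to_world']); q=(np.atleast_2d(P)-M[:3,3])@M[:3,:3]; q=q*[1,-1,-1]
    return cv2.projectPoints(q,np.zeros(3),np.zeros(3),K,np.array(c['dist'],float))[0].reshape(-1,2)
E
python3 - <<'E'
from h import *
save('top','t0.png');save('side','s0.png')
for n in('top','side'):print(np.round(eyes.calibration(n)['cam_to_world'],2),eyes.calibration(n)['fx'])
E
```

```text
[[-2.00000e-02  1.00000e+00 -8.00000e-02  4.48030e+02]
 [-1.00000e+00 -2.00000e-02  2.00000e-02  2.58800e+01]
 [ 2.00000e-02  8.00000e-02  1.00000e+00  1.36161e+03]
 [ 0.00000e+00  0.00000e+00  0.00000e+00  1.00000e+00]] 553.7874407730601
[[-9.2000e-01  1.8000e-01 -3.4000e-01  1.8376e+02]
 [-3.8000e-01 -4.2000e-01  8.2000e-01  8.7518e+02]
 [ 0.0000e+00  8.9000e-01  4.6000e-01  5.6465e+02]
 [ 0.0000e+00  0.0000e+00  0.0000e+00  1.0000e+00]] 436.97073478957384
```

View pics/t0.png

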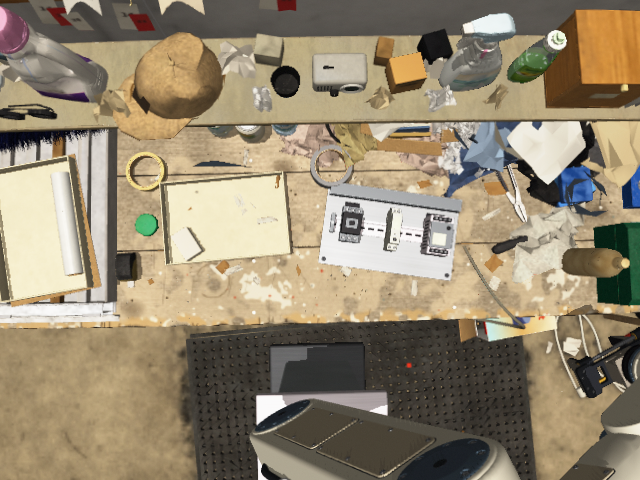

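View pics/s0.png

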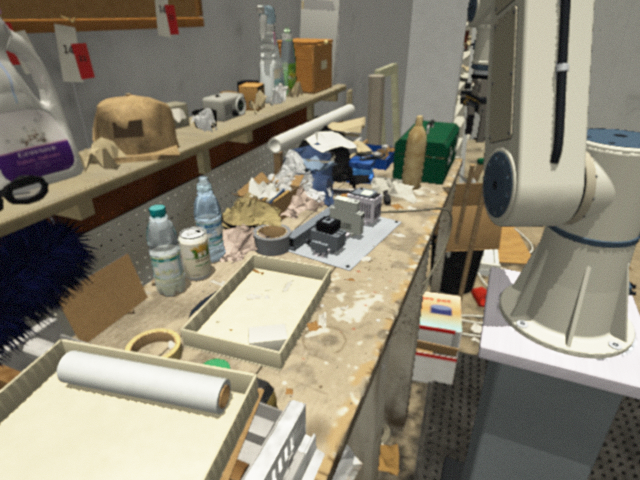

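The top view has the slim module in the middle of the rail at about (393,230). The contactor is at (350,222), the power unit at (439,234), the tray at (162–291, 172–264) and the carton at (187,243). I'll zoom in next.

```bash
python3 - <<'E'
from h import *
im=cv2.imread('pics/t0.png');c=im[175:290,315:470];cv2.imwrite('pics/t0c.png',cv2.resize(c,None,fx=5,fy=5,interpolation=cv2.INTER_CUBIC))
im=cv2.imread('pics/s0.png');c=im[175:275,270:410];cv2.imwrite('pics/s0c.png',cv2.resize(c,None,fx=5,fy=5,interpolation=cv2.INTER_CUBIC))
print(onz('top',[(162,183),(285,172),(291,252),(166,264)],42))
print(onz('top',[(320,263),(452,279),(462,199),(331,184)],3))
print(onz('top',[(187,243)],30))
E
```

```text
[[666.46539418 372.06952288  42.        ]
 [686.59373773  75.42736726  42.        ]
 [493.71530374  64.73027179  42.        ]
 [471.64321683 362.81372507  42.        ]]
[[ 466.51233      -4.57499149    3.        ]
 [ 419.19538624 -329.33599599    3.        ]
 [ 617.33263379 -362.81939521    3.        ]
 [ 661.24793278  -36.45229584    3.        ]]
[[521.25794384 314.88118356  30.        ]]
```

View pics/t0c.png

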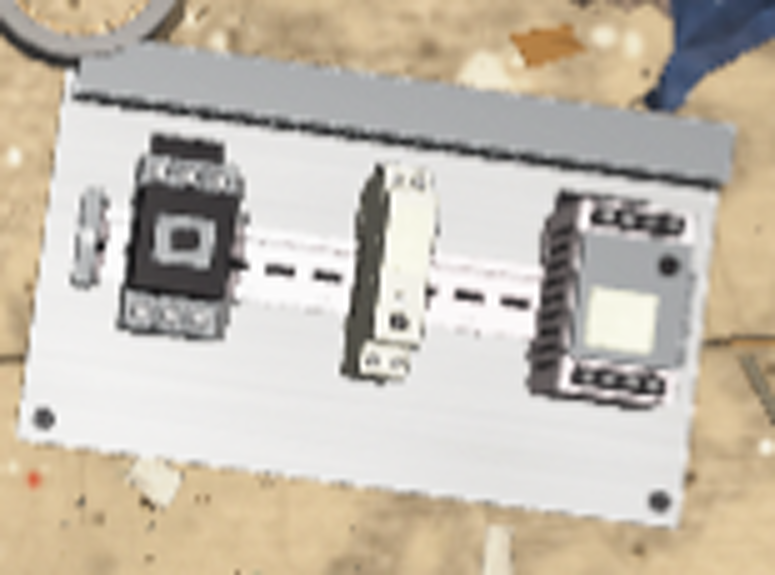

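View pics/s0c.png

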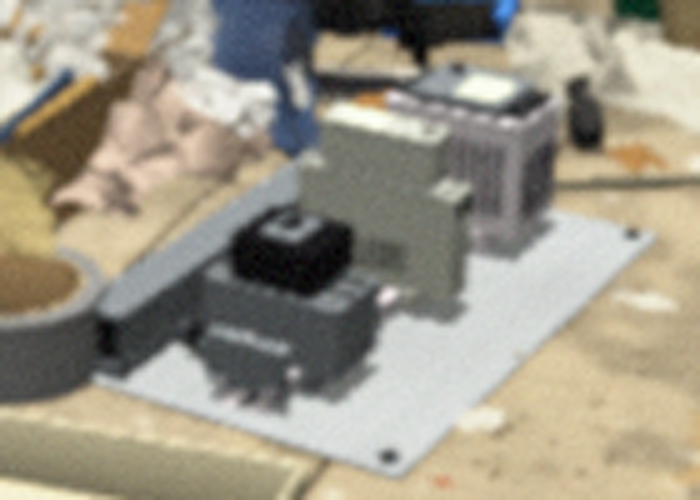

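The crops show the slim module's bright top running from (410,168) to (385,378) in the ×5 top crop. Its dark catch end is towards the duct. The contactor stands on the robot's left and the power unit on its right.

```bash
python3 - <<'E'
from h import *
im=cv2.imread('pics/t0.png')
# plate near edge line fit: bright grey low saturation
hsv=cv2.cvtColor(im,cv2.COLOR_BGR2HSV)
pts=[]
for u in range(328,446,3):
    g=im[255:290,u].astype(float); s=g[:,2]-g[:,0]  # wood: R>>B
    k=np.argmax(s>25); 
    if k>0:
        f=(25-s[k-1])/(s[k]-s[k-1]); pts.append((u,255+k-1+f))
P=onz('top',pts,3)[:,:2]
a=np.polyfit(P[:,1],P[:,0],1); r=P[:,0]-np.polyval(a,P[:,1]); ok=abs(r)<2;a=np.polyfit(P[ok,1],P[ok,0],1)
yaw=-np.degrees(np.arctan(a[0]));print('near edge',a,yaw,ok.sum(),len(ok),np.std(r[ok]))
# provisional slim pose: shown as overlay
y=np.radians(yaw);R=np.array([[np.cos(y),-np.sin(y)],[np.sin(y),np.cos(y)]])
top=onz('top',[(315+408/5,175+257/5)],116)[0,:2]
# rail middle lies 100 mm along plate x from near edge
n=R[:,0];t=R[:,1];e=np.array([np.polyval(a,top[1]),top[1]])
c=e+n*100; c=c+t*((top-c)@t); print('top blob',top,'from edge',c)
def box(h,z,col,img,s,o,n):
    B=np.array([[-h,-11.25],[h,-11.25],[h,11.25],[-h,11.25]])@R.T+c
    q=(proj(n,np.c_[B,np.full(4,z)])-o+.5)*s
    cv2.polylines(img,[np.round(q).astype(int)],True,col,1)
out=[]
for n,o in(('top',(365,195)),('side',(320,185))):
    m=cv2.imread(f'pics/{n[0]}0.png')[o[1]:o[1]+65,o[0]:o[0]+48]
    m=cv2.resize(m,None,fx=8,fy=8,interpolation=cv2.INTER_CUBIC)
    box(35,116,(0,0,255),m,8,np.array(o),n); box(49,84,(255,0,0),m,8,np.array(o),n);out.append(m)
cv2.imwrite('pics/ov.png',np.hstack(out))
print('shelf x at z250',onz('top',[(200,122),(400,122)],250))
E
```

```text
near edge [1.59736740e-01 4.67749345e+02] -9.075569124486064 40 40 0.4470051494248498
top blob [ 543.64542552 -177.60008539] from edge [ 540.72242493 -177.13317481]
shelf x at z250 [[ 756.48732611  239.80069383  250.        ]
 [ 748.66918135 -170.5365057   250.        ]]
```

View pics/ov.png

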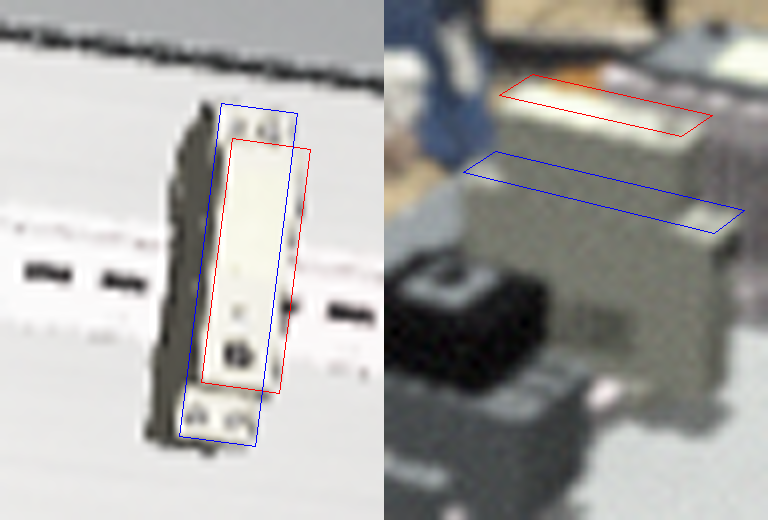

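The overlay fits to about 1.5 mm. In the top half the red block outline sits about 6 px right of the real edge at (280,300), so I'll shift the estimate 1.5 mm towards +y. Now I'll approach and grip.

```bash
cat >> h.py <<'E'
C=np.array([541.,-175.6]);YAW=-9.0
_y=np.radians(YAW);N=np.array([np.cos(_y),np.sin(_y),0])
def st(m=''):
    print(m,'t%.1f'%env.current_time(),'pos',np.round(env.current_tool_pos(),1),'ori',np.round(env.current_orientation(),1),'F',np.round(env.current_force(),1),'T',np.round(env.current_torque(),2),'w%.1f'%env.current_grip_width(),'g%.1f'%env.current_grasp_force())
E
python3 - <<'E'
from h import *
st()
p=np.r_[C,0]
for a in(YAW,YAW+180): print(a,solver.ik(p+[0,0,240],[180,0,a]),solver.ik(p+[0,0,94],[180,0,a]))
q=solver.ik(p+[0,0,240],[180,0,YAW])
grip(48,15)
env.move_ptp(p+[0,0,240],[180,0,YAW]);st('above')
print(env.servo_line(p+[0,0,94],120,guard=12));st('down')
grip(15,15);st('grip')
save('top','t1.png')
E
```

```text
t0.1 pos [ 263.1 -566.5  236. ] ori [-179.9    0.    24.9] F [-0.2 -0.3 -0.5] T [ 0.02 -0.01 -0.04] w91.7 g0.0
-9.0 [-1.81337070e+01  1.50555559e+01  1.00389849e+02 -2.54444375e-14
  6.45545950e+01  8.08662930e+01] [-1.81337070e+01  2.53062945e+01  1.07036950e+02 -2.54444375e-14
  4.76567555e+01  8.08662930e+01]
171.0 [-18.13370698  15.05555587 100.38984913   0.          64.554595
 -99.13370698] [-18.13370698  25.3062945  107.03695004   0.          47.65675546
 -99.13370698]
above t2.6 pos [ 540.9 -176.2  240. ] ori [180.  -0.  -9.] F [ 0.4 -0.3  0.9] T [ 0.04  0.09 -0.04] w47.7 g0.0
False
down t4.0 pos [ 541.5 -175.8   94.7] ori [ 1.8e+02 -1.0e-01 -9.0e+00] F [-0.2 -0.4 -0.3] T [ 0.03 -0.09  0.05] w48.0 g0.0
grip t4.5 pos [ 541.2 -175.7   94.3] ori [180.  -0.  -9.] F [-0.7 -0.4  2.4] T [0.01 0.02 0.  ] w22.7 g15.0
```

```bash
cat >> h.py <<'E'
def tip(th,dx=0,dz=0):
    t=np.radians(th);r=np.array([17.5,74.])
    rr=np.array([np.cos(t)*r[0]-np.sin(t)*r[1],np.sin(t)*r[0]+np.cos(t)*r[1]])
    p=np.r_[C,0]+N*(-17.5+rr[0]+dx); p[2]=20+rr[1]+dz
    return p,[180,-th,YAW]
E
python3 - <<'E'
from h import *
grip(15,55);st('grip')
for th in(3,6,9,12,14):
    p,o=tip(th); print(th,env.servo_line(p,20,ori=o,guard=45)); st(str(th))
save('top','t2.png');save('side','s2.png')
a=cv2.imread('pics/t2.png')[180:280,320:460];b=cv2.imread('pics/s2.png')[155:275,270:410]
a=cv2.resize(a,(480,343),interpolation=2);b=cv2.resize(b,(480,411),interpolation=2)
cv2.imwrite('pics/c2.png',cv2.resize(np.vstack([a,b]),None,fx=.79,fy=.79))
E
```

```text
grip t4.8 pos [ 541.2 -175.7   94.3] ori [180.  -0.  -9.] F [ 0.3 -0.5  4.5] T [0.   0.08 0.03] w22.2 g55.0
3 False
3 t5.1 pos [ 537.3 -175.1   95. ] ori [180.  -3.  -9.] F [0.2 0.5 2.4] T [-0.08 -0.01  0.03] w22.3 g55.0
6 False
6 t5.5 pos [ 533.3 -174.4   95.5] ori [180.  -6.  -9.] F [-0.2 -0.3  4. ] T [-0.1   0.18  0.  ] w22.2 g55.0
9 False
9 t5.8 pos [ 529.3 -173.8   95.9] ori [-180.   -9.   -9.] F [-1.5 -1.6  4.9] T [-0.18  0.29 -0.07] w22.2 g55.0
12 False
12 t6.2 pos [ 525.2 -173.1   96.2] ori [-180.  -12.   -9.] F [-4.1 -0.4  8.8] T [-0.16  0.53 -0.04] w22.1 g55.0
14 False
14 t6.5 pos [ 522.4 -172.7   96. ] ori [-180.   -13.9   -9. ] F [-2.9 -1.3  8. ] T [-0.21  0.64 -0.02] w22.0 g55.0
```

View pics/c2.png

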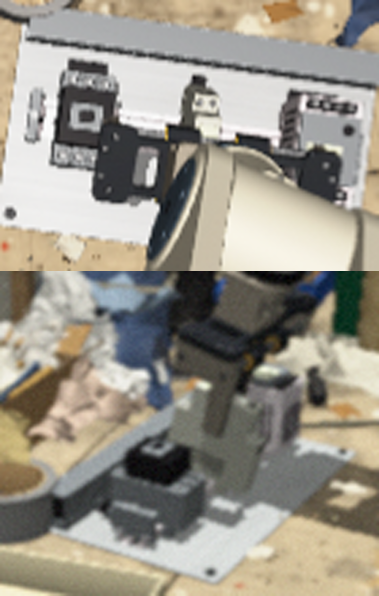

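The lower (side) half shows the module tipped in the grip, with both neighbours still seated. I'll overlay the expected pose to check that it didn't slip in the fingers.

```bash
cat >> h.py <<'E'
def overlay(f,src,th,o,w=100,s=6,dz=0,dx=0):
    img=cv2.imread(src)[o[1]:o[1]+w,o[0]:o[0]+w+30]; img=cv2.resize(img,None,fx=s,fy=s,interpolation=2)
    t=np.radians(th)
    for y in(11.25,):
        L=np.array([[-49,11],[-49,73],[-35,73],[-35,105],[35,105],[35,73],[49,73],[49,11]])-[-17.5,9]
        q=np.c_[np.cos(t)*L[:,0]-np.sin(t)*L[:,1],np.sin(t)*L[:,0]+np.cos(t)*L[:,1]]+[-17.5+dx,20+dz]
        P=np.r_[C,0]+q[:,:1]*N+np.array([-N[1],N[0],0])*y; P[:,2]=q[:,1]
        cv2.polylines(img,[np.round((proj('side',P)-o+.5)*s).astype(int)],True,(0,0,255),1)
    cv2.imwrite(f,img)
E
python3 - <<'E'
from h import *
o=np.array([310,175])
overlay('pics/a.png','pics/s0.png',0,o,80,5);overlay('pics/b.png','pics/s2.png',14,o,80,5)
cv2.imwrite('pics/ab.png',cv2.resize(np.hstack([cv2.imread('pics/a.png')[:,:400],cv2.imread('pics/b.png')[:,:400]]),(800,400)))
E
```

```text
(no output)
```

View pics/ab.png

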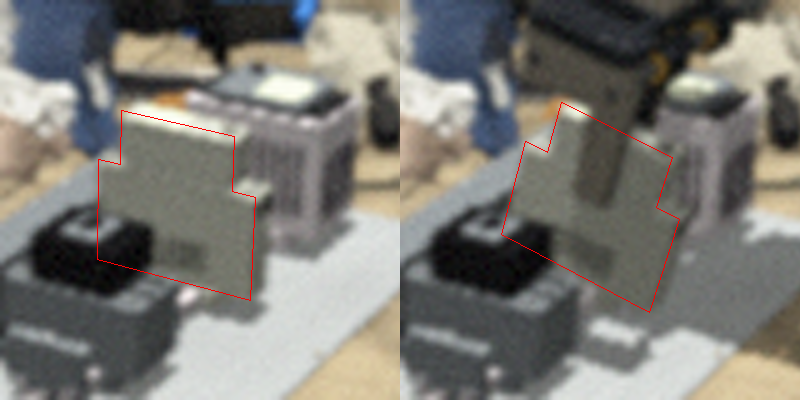

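The module follows the predicted 14° outline with the same small offset as before, so it didn't slip. The catch end is up. Next I'll draw it off the hook and lift, with a force guard.

```bash
python3 - <<'E'
from h import *
for th,dx,dz in((15,0,0),(15,-4,0),(15,-8,0),(15,-9,6),(15,-10,15)):
    p,o=tip(th,dx,dz); g=env.servo_line(p,25,ori=o,guard=25); st(str((th,dx,dz,g)))
    if g: break
save('top','t3.png');save('side','s3.png')
E
```

```text
(15, 0, 0, False) t6.8 pos [ 521.1 -172.4   95.9] ori [-180.   -14.9   -9. ] F [-3.4 -1.3  8. ] T [-0.25  0.75 -0.09] w22.5 g55.0
(15, -4, 0, False) t7.1 pos [ 518.  -171.9   96. ] ori [-180.  -15.   -9.] F [1.8 0.2 0.2] T [ 0.02 -0.42  0.02] w22.4 g55.0
(15, -8, 0, False) t7.4 pos [ 513.3 -171.8   96.6] ori [180. -15.  -9.] F [-6.6 -4.4 13.6] T [-1.15  0.57 -0.45] w22.5 g55.0
(15, -9, 6, False) t7.8 pos [ 512.1 -170.8  101.7] ori [-180.   -14.9   -9. ] F [ 0.8  1.  -2.5] T [0.08 0.28 0.02] w22.2 g55.0
(15, -10, 15, False) t8.3 pos [ 511.7 -171.   111.2] ori [180. -15.  -9.] F [ 0.  -0.6 -1.9] T [0.11 0.26 0.  ] w22.3 g55.0
```

It's free of the rail. I'll lift it, level it and carry it to the tray.

```bash
python3 - <<'E'
from h import *
p,o=tip(15,-10,15)
p[2]=240; env.servo_line(p,150,ori=o)
D=np.array([580.,200.])
env.servo_line([p[0],p[1],250],60,ori=[180,0,YAW]); st('up')
env.servo_line([*D,250],180); env.servo_line([*D,125],120); st('over')
save('side','s4.png');save('top','t4.png')
a=cv2.imread('pics/s4.png')[150:390,150:470];cv2.imwrite('pics/s4c.png',cv2.resize(a,None,fx=2.5,fy=2.5))
E
```

```text
up t9.8 pos [ 511.7 -170.7  248.3] ori [-180.    0.   -9.] F [-0.1  0.3 -2.4] T [ 0.06 -0.02 -0.  ] w21.9 g55.0
over t13.3 pos [580.6 200.2 125.8] ori [-1.8e+02 -1.0e-01 -9.0e+00] F [ 0.6  0.1 -2.9] T [ 0.02  0.02 -0.01] w22.4 g55.0
```

View pics/s4c.png

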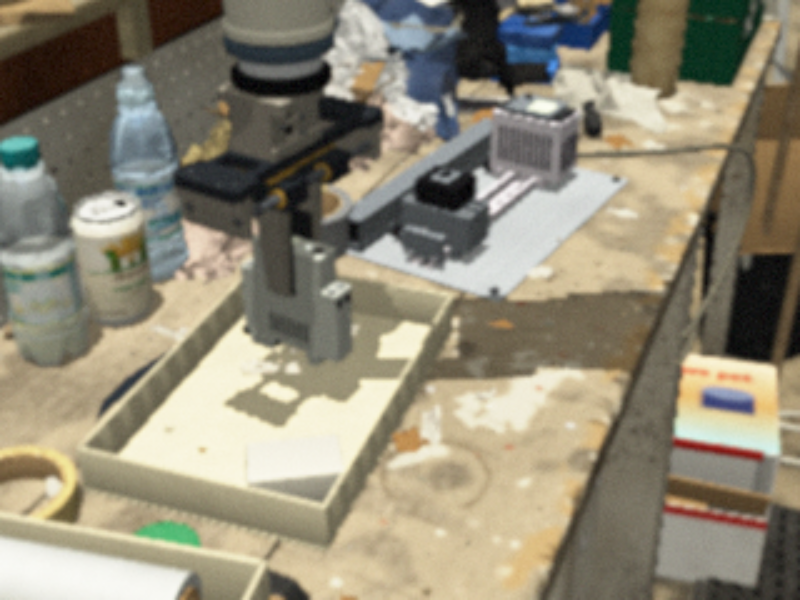

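The module hangs upright over the tray at (300,300). The carton is well clear at (290,465), and both neighbours are still on the rail. I'll lower it with a guard.

```bash
python3 - <<'E'
from h import *
D=[580.,200.]
env.servo_line([*D,93],60)
env.pause(.2)
g=env.servo_line([*D,84],12,guard=6); st('touch %s'%g)
env.pause(.2); st()
grip(15,8); env.pause(.3); st('soft')
grip(30,8); st('rel'); grip(46); 
env.servo_line([*D,250],100); env.pause(.3); st('clear')
save('side','s5.png');save('top','t5.png')
a=cv2.imread('pics/s5.png')[150:390,150:470];a=cv2.resize(a,(480,360));b=cv2.imread('pics/t5.png')[150:290,150:470]
cv2.imwrite('pics/c5.png',np.vstack([a,cv2.resize(b,(480,210))]))
E
```

```text
touch True t14.7 pos [580.1 200.1  90.3] ori [-180.   -0.   -9.] F [-1.3 -0.2  4.8] T [0.05 0.15 0.02] w22.2 g55.0
 t14.9 pos [580.1 200.   90.3] ori [-180.   -0.   -9.] F [-0.6 -0.5  5.3] T [-0.    0.04  0.04] w21.8 g55.0
soft t15.4 pos [580.1 200.   90.3] ori [-180.   -0.   -9.] F [-0.2 -1.   5.9] T [-0.    0.08 -0.01] w22.5 g8.0
rel t15.7 pos [579.2 199.7  89.2] ori [ 1.8e+02  1.0e-01 -9.0e+00] F [-1.   0.9 -0.6] T [ 0.03 -0.    0.11] w29.8 g0.0
clear t18.2 pos [579.9 200.  249.8] ori [ 1.799e+02  1.000e-01 -9.000e+00] F [0.2 0.6 0.6] T [ 0.03 -0.02 -0.02] w45.9 g0.0
```

View pics/c5.png

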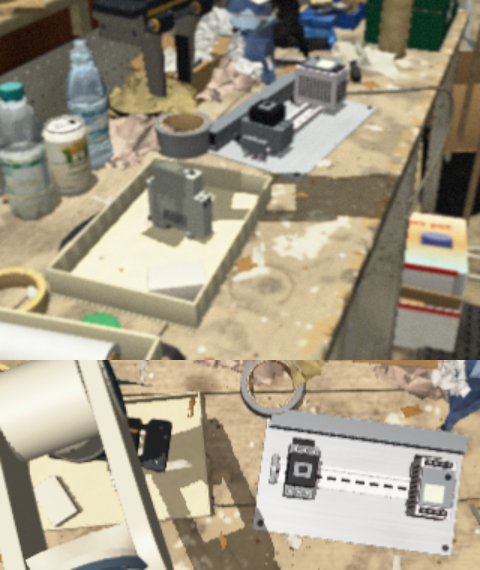

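The module stands upright on its own in the tray at (180,205) in the combined picture. The carton is undisturbed, the contactor and power unit are still clipped, and the gripper is clear.

```bash
python3 -c "
from h import *
print(env.close_job())"
```

```text
the job is handed in; nothing more can be done
None
```

The slim module is off the rail and standing upright on its back in the cream tray, released; the other two modules are still clipped on, and I handed the job in at about 18 s (limit 40 s).

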